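# Latch the emptied coin box into the laundry coin vault

### The arm

A 6-joint arm with a two-finger parallel gripper is mounted at the origin on the work surface. World frame = base frame: x ahead of the robot, y to its left, z up, the work surface at z = 0. Lengths are in m, angles in degrees, forces in N, time in s.
With the tool pointing down it reaches from about 0.4 to 0.825 m from the base axis. Payload 7 kg.
Tool frame: the origin (TCP) lies between the finger pads; the fingertips stand 25 mm ahead of it and the grasp point (between the pads) lies 6 mm ahead of it; z points along the fingers, y is the line along which they close (so a half turn about z gives the same grasp; the last joint's range is limited). The gripper opens to 88 mm and grips with 3 to 60 N. Pads are 19 mm wide; open, the fingers measure 130 mm over their backs; the gripper's body (78 mm by 193 mm) begins 47 mm behind the grasp point.
Start: joints at [16.507, 20.546, 0.682, 0, -70.136, -16.507], TCP at [0.675, -0, 0.252] pointing down, gripper open.
Joint ranges: [-176.03, 176.03], [-82.01, 121.73], [-58.28, 71.71], [-173.87, 95.51], [-174.79, -0.11], [-173.66, 173.66]. Speed limits (degrees/s): [136.94, 136.94, 172.46, 180, 180, 180].

### API

Orientations are given as [roll, pitch, yaw] about the fixed x, y, z axes, in that order (R = Rz(yaw) Ry(pitch) Rx(roll)).
In Python, from plant import status, optics, job gives the robot as it stands. The module is installed in compiled form; this text tells all that it offers.
- The arm moves only by the shell command python3 -m pendant 'ROWS'. ROWS is a JSON list of rows, 1 to 8 of them, each of 5 numbers: dx, dy, dz in m, then a turn about the tool's z in degrees, then the finger opening in m; each row is the pose to reach, as a shift and turn from the pose commanded when the command began, along the tool's axes at that moment; what a row does not reach only later rows make up. A row lasts 1/8 s, in which the tool goes at most 0.0625 m and 10.7 degrees, less where a joint would pass 70% of its speed; a pose out of reach is approached as far as the arm can. The fingers move at their own pace and stop on an object; the grip force is fixed at half the most. Time passes only in rows, so rows that do not move let the fingers close. It prints the time, the measured TCP pose, the force, the opening and the grip force at its end.
- status.get_obs(): the state, without advancing time (a new reading comes with each control period).
- optics.snapshot(name): name is "scene" or "side" or "wrist"; returns a dict with "frame" (480x640x3 uint8, red, green, blue), "z_map" (480x640 float32, m along the optical axis (not along the pixel's ray), 0 where there is no reading), "fovy" (degrees; the focal length in pixels is half the picture's height over the tangent of half this angle, whatever the lens; pixels are square), "cx", "cy" (the principal point, pixels), "k1" (the pictures are not rectified: a ray, as slopes to the right and down, at radius r is drawn at 1 + k1 r^2 times it, then the intrinsics apply), "R" (3x3) and "t" (3): a world point X has camera coordinates R X + t; the wrist camera has in their place "T_tool_cam" (4x4, takes a point from camera to tool coordinates, whose origin is the TCP and whose axes are the flange's). Camera axes: x right, y down, z forward; pixel columns grow to the right and rows downward; lengths in m; the calibration is good to about 2 mm. A picture is of the moment at which its call begins: read the wrist's pose just before it.
- job.close_job(): hands the job in; it is judged then, once.
The state is a dict: "clock": time; "joint_pos": joint angles; "qvel": joint speeds; "tau": joint torques, N m; "tool_pos": TCP position; "orientation": TCP orientation; "force": force on the tool from outside, world axes, zero at the start; "moment": the same for the moment, N m; "opening": finger opening in m; "gripper_force": force on a finger pad.
Only numpy, scipy, OpenCV 4.12 (cv2) and the standard library are available. Lean on these libraries where they do the work, as an engineer would, in place of code of your own. Each camera call takes 0.05 s, during which the arm holds its last target. There are 200 camera calls.

### The job

Put the emptied red coin box into the flared mouth of the coin vault, red front towards you, then push it gently in along the channel, under the roof, until the sprung orange pawl clicks into its side notch and keeps it from coming back out; do not ram it against the end stop. Let go and leave the full blue box and everything else on the table where it is.

Things in the scene. Friction and masses are not known exactly. Their poses are not given: they have to be found in the camera images.
- coinbox: red-lidded steel coin box, 110 (x) x 70 (y) x 50 mm (z), 0.35 to 0.7 kg. Origin: centre of its underside; z up; +x is its leading end, which goes into the vault first; the red front plate is its -x end.
- coinbox_bar (a point): centre of the black cross bar over the box's lid, to grip from above: 12 mm thick (box x), 48 mm long (box y), 14 mm high. It lies at box x = -10 mm, 83 mm above the underside, with 26 mm of free height between lid and bar.
- coinbox_notch (a point): middle of the notch in the box's +y side, at the side's surface: 10 mm deep, from box x = -8 to +20 mm; the pawl drops into it.
- vault: grey steel coin vault fixed to the table: an open-topped channel on a 6 mm floor plate. Origin: on the table under the channel's centre line; +x points into the vault (push direction, yaw within 0.25 rad of world x). From x = -75 mm on it is 73 mm wide inside, walls 42 mm high. Roof over x = 35 to 80 mm, underside 62 mm high, its raised lip (x = 25 mm) to 71 mm; back panel at x = 102 mm.
- vault_mouth (a point): where to stand the box: a box with its origin here (vault x = -143 mm, on the floor plate, 6 mm above the table) stands in the flared mouth with 3 mm free beside its leading corners, well before the pawl. The 36 mm high side walls flare from 73 mm apart at vault x = -75 mm to about 104 mm at x = -190 mm; the floor plate begins at x = -200 mm.
- vault_pawl (a point): fixed mark in the gap of the channel's +y wall (vault x = 10 mm), where the orange pawl reaches in, 6 mm past the box's side. Pawl and buffer sit on one carriage whose depth setting is unmeasured: at the click the box's origin is at vault x between -11 and +12 mm; the pawl first touches the box about 60 mm before that.
- vault_end (a point): fixed mark at the channel's far end (vault x = 55 mm, 34 mm high), near the black sprung buffer. Pushing takes up to about 20 N until the click. 7 mm past the click the buffer meets a rigid stop: the force jumps, and over 50 N between box and vault is ramming. Let go after the click, the box springs back up to 7 mm onto the pawl; before it, it comes back out some mm.
- pawl (a joint): angle of the orange pawl (rad): 0 = at rest, reaching into the channel; 0.08 to 0.2 while the box's side holds it open; returns to 0 with the click.
- fullbox: the full coin box, same shape and sizes but with blue lid and front; stays where it is. Origin: centre of its underside.
- detergent: white detergent bottle, 84 mm wide, 190 mm high; bystander. Origin: centre of its underside.
- scoop: blue plastic measuring mug, 76 mm wide, 75 mm high; bystander. Origin: centre of its underside.
- tokens: yellow bowl, 90 mm wide, 45 mm high; bystander. Origin: centre of its underside.
- carton: cardboard carton 90 x 150 x 170 mm; bystander. Origin: centre of its underside.
- driver: screwdriver lying on the table; bystander.
- spanner: open-ended spanner lying on the table; bystander.
Mind the look-alikes: they are no part of the job. What is shaped like the coinbox but purple or white is not meant.

How it is judged:
By the outcome, as a careful person would: the job done as asked, in the order asked, and still so for the second after the job is handed in, with the robot touching nothing.
It also fails if it takes over 72 s, if anything falls off the work surface, if the arm or the gripper's body presses on something with over 40 N, if the wrist force passes 120 N, or if a joint passes its speed limit or range.

## Working session

There is one attempt and no reset: what is moved stays moved. The work goes in short steps, Python scripts to look and compute and a shell command to move; the robot and the scene stay as the last step left them, time stands still between calls to the robot, and variables do not carry over. Pictures are saved under pics/ and viewed, at most 10 in all, crops included, and the job is handed in when it is done.

```bash
mkdir -p pics; cat > h.py <<'E'
import numpy as np, cv2
from plant import status, optics, job
from scipy.spatial.transform import Rotation as Ro
def shot(n):
    o=status.get_obs(); s=optics.snapshot(n)
    if n=="wrist":
        T=np.eye(4); T[:3,:3]=Ro.from_euler('xyz',o['orientation'],degrees=True).as_matrix(); T[:3,3]=o['tool_pos']
        W=T@s['T_tool_cam']; s['Rc'],s['c']=W[:3,:3],W[:3,3]
    else:
        s['Rc']=s['R'].T; s['c']=-s['R'].T@s['t']
    s['f']=240/np.tan(np.radians(s['fovy'])/2); return s
def slopes(s,uv):
    K=np.array([[s['f'],0,s['cx']],[0,s['f'],s['cy']],[0,0,1.]])
    d=(np.atleast_2d(uv)-[s['cx'],s['cy']])/s['f']; p=d.copy()
    for _ in range(20): p=d/(1+s['k1']*(p**2).sum(1,keepdims=True))
    return p
def plane(s,uv,z):
    p=slopes(s,uv); r=np.c_[p,np.ones(len(p))]@s['Rc'].T
    return s['c']+r*((z-s['c'][2])/r[:,2:])
def cloud(s):
    v,u=np.mgrid[:480,:640]; p=slopes(s,np.c_[u.ravel(),v.ravel()].astype(float)); z=s['z_map'].reshape(-1,1)
    return ((np.c_[p,np.ones(len(p))]*z)@s['Rc'].T+s['c']).reshape(480,640,3)
def save(s,n): cv2.imwrite(f'pics/{n}.png',s['frame'][:,:,::-1])
E
python3 - <<'E'
from h import *
for n in("scene","side","wrist"):
    s=shot(n); save(s,n+'0'); print(n,s['c'].round(3),s['Rc'][:,2].round(2),(s['z_map']>0).mean(),s['fovy'],s['k1'])
print(status.get_obs())
a=[cv2.imread(f'pics/{n}0.png') for n in("scene","side")]
E
```

```text
scene [ 1.017 -0.633  1.388] [-0.31  0.41 -0.86] 0.9958821614583333 42.97175522824235 -0.2106675570326567
side [-0.048  0.8    1.063] [ 0.4  -0.58 -0.71] 0.9960904947916667 50.38798476868809 -0.061005218429139106
wrist [ 0.675 -0.079  0.382] [-0.    0.29 -0.96] 0.9961393229166666 61.62218134568715 -0.017813200387874456
{'clock': 0.15, 'joint_pos': array([ 1.65081456e+01,  2.05811216e+01,  6.45097391e-01, -1.42355417e-02,
       -7.01367217e+01, -1.65082677e+01]), 'qvel': array([ 0.10817886, -0.17505401,  0.19642761,  0.08778799, -0.04201792,
       -0.00303682]), 'tau': array([ 1.39394037e-04, -5.83274567e+01,  2.93289685e+01,  7.00122759e+00,
        8.75052094e-03, -9.76538854e-05]), 'tool_pos': array([ 6.74650001e-01, -1.52095741e-05,  2.50843617e-01]), 'orientation': array([ 1.79926450e+02, -7.84035876e-03, -9.00049625e+01]), 'force': array([-0.03655627, -0.59319422,  0.04302273]), 'moment': array([ 0.02801686, -0.00071777, -0.00420176]), 'gripper_force': 0.0, 'opening': 0.08759782936126388}
```

View pics/scene0.png

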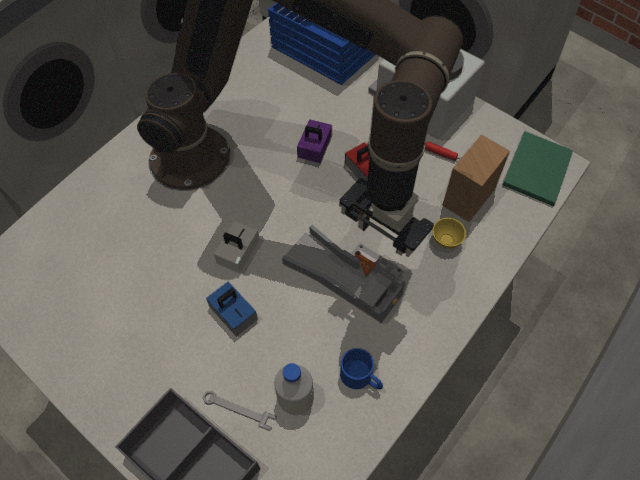

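View pics/side0.png

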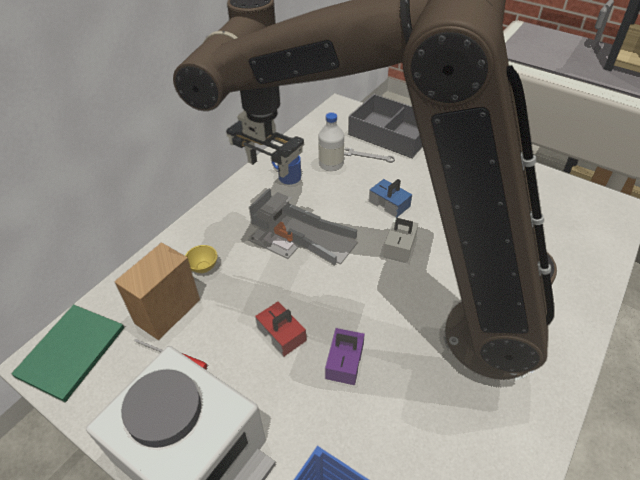

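Side view: the candidates are red (281,328), purple (345,355), white (400,240) and blue (390,197). Red is the coinbox: it is the only box with a red lid, and the others are the look-alikes and the full box. The vault is at about (300,230). I'll confirm with an enlarged crop and measure.

```bash
python3 - <<'E'
from h import *
s=shot("side"); f=s['frame']
a=cv2.resize(f[285:365,240:320],(480,480),interpolation=cv2.INTER_CUBIC)
cv2.imwrite('pics/crop1.png',a[:,:,::-1])
hsv=cv2.cvtColor(f,cv2.COLOR_RGB2HSV); C=cloud(s)
red=((hsv[...,0]<8)|(hsv[...,0]>172))&(hsv[...,1]>130)&(hsv[...,2]>50)
red[:, :240]=0; red[:,320:]=0; red[:285]=0; red[365:]=0
top=red&(abs(C[...,2]-.05)<.006); P=C[top]
print('z',np.median(P[:,2]),len(P))
ok=red&(C[...,2]>.056)
fr=red&(C[...,2]<.042)&(C[...,2]>.005); print('front',fr.sum(),C[fr].mean(0) if fr.any() else 0)
# plane cast of lid
v,u=np.nonzero(top); Q=plane(s,np.c_[u,v].astype(float),.05)[:,:2]
print('lid rect',cv2.minAreaRect(Q.astype(np.float32)*1000))
m=np.zeros((480,640),bool); m[285:365,240:320]=1
bar=m&(C[...,2]>.070)&(C[...,2]<.1); B=C[bar]; print('bar',len(B),B.mean(0),B[:,2].max(), cv2.minAreaRect(B[:,:2].astype(np.float32)*1000))
dark=m&(hsv[...,2]<70)&(C[...,2]>.045)&(C[...,2]<.1);B=C[dark]; print('dark',len(B),B.mean(0))
E
```

```text
z 0.0476631241657548 759
front 3 [0.43351463 0.28632521 0.04061089]
lid rect ((431.4019775390625, 284.3617858886719), (66.43021392822266, 108.2388687133789), 74.63584899902344)
bar 149 [0.42231976 0.28741691 0.08423695] 0.09394920606689205 ((422.77435302734375, 286.1629638671875), (48.69481658935547, 13.838383674621582), 72.96044158935547)
dark 143 [0.42168384 0.28683737 0.07866756]
```

View pics/crop1.png

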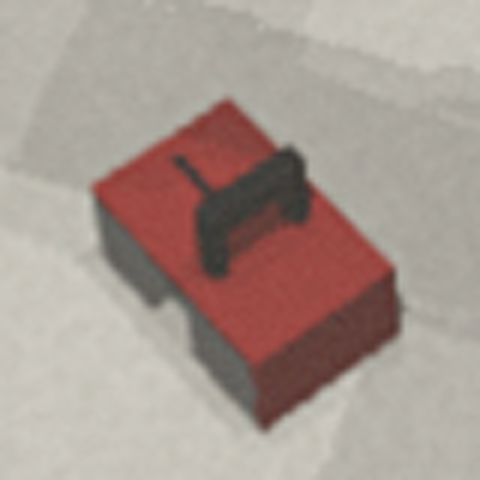

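View pics/wrist0.png

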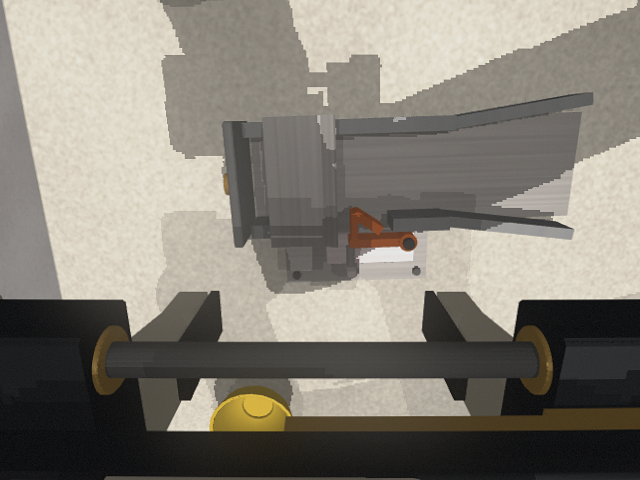

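The crop confirms it: red lid, red front plate at lower right (facing world −x), notch on the side facing the side camera (+y). The bar is 10 mm from the centre towards the front, so box yaw ≈ −15.4° and the bar is at ≈ (0.422, 0.287). The wrist view shows the vault with its mouth at right (575,170), pawl at (365,225), roof at x 265–335 and back panel at 235. Next I'll measure the vault.

```bash
python3 - <<'E'
from h import *
s=shot("wrist"); C=cloud(s); np.set_printoptions(precision=4,suppress=True)
def cast(m,z):
    v,u=np.nonzero(m); return plane(s,np.c_[u,v].astype(float),z)[:,:2]
Z=C[...,2]; R=np.zeros(Z.shape,bool); R[85:295,215:600]=1
h,e=np.histogram(Z[R],bins=np.arange(-.004,.13,.004)); print([(round(a,3),b) for a,b in zip(e,h) if b>80])
box={'-y wall':(110,140,345,445),'+y wall':(205,235,390,440)}
for n,(a,b,c,d) in box.items():
    m=np.zeros(Z.shape,bool); m[a:b,c:d]=1; m&=abs(Z-.042)<.003
    Q=cast(m,.042); vx,vy,x0,y0=cv2.fitLine(Q.astype(np.float32),cv2.DIST_HUBER,0,.01,.01).ravel()
    r=cv2.minAreaRect(Q.astype(np.float32)*1000)
    d_=np.array([vx,vy])*np.sign(vx); nn=np.array([-d_[1],d_[0]]); o=Q@nn
    print(n,len(Q),'yaw',np.degrees(np.arctan2(d_[1],d_[0])),x0,y0,'n-range',np.percentile(o,[2,98]),r)
# floor plate
m=R&(abs(Z-.006)<.0025); v,u=np.nonzero(m); print('floor rows/cols',u.min(),u.max())
lab,st=cv2.connectedComponentsWithStats(m.astype(np.uint8))[1:3]; k=1+st[1:,4].argmax(); 
Q=cast(lab==k,.006); print('floor rect',st[k],cv2.minAreaRect(Q.astype(np.float32)*1000),'minx',Q[Q[:,0].argmin()])
for lo,hi,z in((.058,.075,.065),(.075,.13,.1)):
    m=R&(Z>lo)&(Z<hi); Q=C[m][:,:2]; print(lo,len(Q),np.median(Z[m]),cv2.minAreaRect(Q.astype(np.float32)*1000) if len(Q)>20 else '')
E
```

```text
[(np.float64(-0.004), np.int64(30336)), (np.float64(0.0), np.int64(6371)), (np.float64(0.004), np.int64(20699)), (np.float64(0.008), np.int64(560)), (np.float64(0.012), np.int64(1318)), (np.float64(0.016), np.int64(255)), (np.float64(0.02), np.int64(341)), (np.float64(0.024), np.int64(479)), (np.float64(0.028), np.int64(512)), (np.float64(0.032), np.int64(3325)), (np.float64(0.036), np.int64(1093)), (np.float64(0.04), np.int64(3681)), (np.float64(0.044), np.int64(207)), (np.float64(0.048), np.int64(212)), (np.float64(0.052), np.int64(144)), (np.float64(0.056), np.int64(176)), (np.float64(0.06), np.int64(5364)), (np.float64(0.064), np.int64(3992)), (np.float64(0.068), np.int64(1293))]
-y wall 1500 yaw 2.1532981 0.61497074 -0.07509976 n-range [-0.1039 -0.0924] ((614.9223022460938, -75.04855346679688), (81.06074523925781, 12.024106979370117), 2.1547415256500244)
+y wall 657 yaw 2.7440374 0.59181327 0.009046887 n-range [-0.0254 -0.0118] ((591.62255859375, 10.05256462097168), (40.60878372192383, 15.1625337600708), 2.2984189987182617)
floor rows/cols 245 581
floor rect [  336   112   246   122 19720] ((549.4910278320312, -29.052818298339844), (227.26690673828125, 96.84357452392578), 5.457815170288086) minx [0.4371 0.0089]
0.058 10709 0.06398016402125206 ((708.5513305664062, -28.849716186523438), (91.48615264892578, 104.6805419921875), 1.9801983833312988)
0.075 0 nan
  return _methods._mean(a, axis=axis, dtype=dtype,
  ret = ret.dtype.type(ret / rcount)
```

Vault: yaw 2.15°, origin ≈ (0.639, −0.031). Wall spacing, floor edge and lip all agree with the given sizes. I'll grip the bar across its thickness and high, so the fingers clear the roof lip.

```bash
python3 -m pendant '[[-0.045,0.04,0,5,0.088],[-0.09,0.08,0,10,0.088],[-0.135,0.12,0,15.4,0.088],[-0.18,0.16,0,15.4,0.088],[-0.225,0.2,0.02,15.4,0.088],[-0.265,0.235,0.04,15.4,0.088],[-0.287,0.2528,0.07,15.4,0.088],[-0.287,0.2528,0.07,15.4,0.088]]'
python3 - <<'E'
from h import *
s=shot("wrist"); save(s,'w1'); C=cloud(s); Z=C[...,2]; o=status.get_obs(); print(o['tool_pos'],o['orientation'])
near=np.hypot(C[...,0]-.422,C[...,1]-.287)<.05
B=C[near&(Z>.068)&(Z<.095)]; print('bar',len(B),B.mean(0) if len(B) else 0, cv2.minAreaRect(B[:,:2].astype(np.float32)*1000) if len(B)>5 else 0)
near=np.hypot(C[...,0]-.431,C[...,1]-.284)<.08
B=C[near&(abs(Z-.05)<.005)]; print('lid',len(B),cv2.minAreaRect(B[:,:2].astype(np.float32)*1000))
E
```

```text
clock: 1.25
tool_pos: [0.4201, 0.2873, 0.1797]
orientation: [179.9, -0.2, -105.2]
force: [0.2, 0.2, 0.6]
opening: 0.0871
gripper_force: 0.0
[0.42139952 0.28721431 0.18100691] [ 1.79973278e+02 -9.43258961e-02 -1.05276219e+02]
bar 1688 [0.42565253 0.2808731  0.08764817] ((426.3683166503906, 283.3415222167969), (47.71381378173828, 12.002342224121094), 74.1147232055664)
lid 14463 ((436.3218994140625, 281.082275390625), (70.98341369628906, 110.85416412353516), 74.43859100341797)
```

View pics/w1.png

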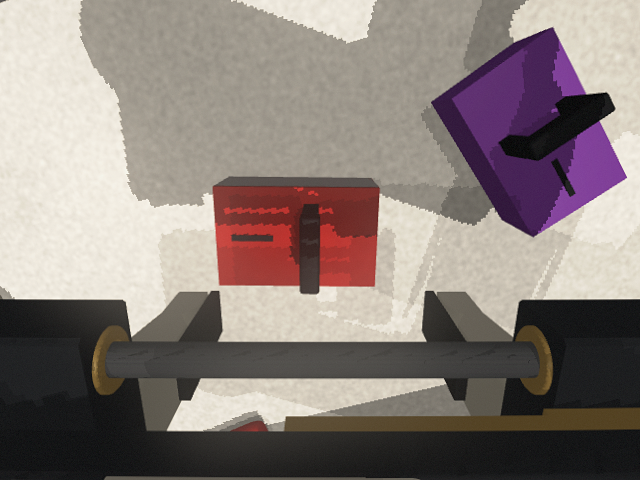

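The wrist view shows the red box squarely (lid 71×111 mm), with the bar at (310,250) a few mm off the fingers' centre. The purple look-alike is at (530,130). I'll correct by (0.0024, −0.0053) in tool axes, descend and grip.

```bash
python3 -m pendant '[[0.0024,-0.0053,0.03,0.2,0.088],[0.0024,-0.0053,0.06,0.2,0.088],[0.0024,-0.0053,0.084,0.2,0.088],[0.0024,-0.0053,0.084,0.2,0.088],[0.0024,-0.0053,0.084,0.2,0.0],[0.0024,-0.0053,0.084,0.2,0.0],[0.0024,-0.0053,0.084,0.2,0.0],[0.0024,-0.0053,0.084,0.2,0.0]]'; python3 -m pendant '[[0,0,0,0,0],[0,0,0,0,0],[0,0,0,0,0],[0,0,0,0,0]]'
```

```text
clock: 2.3
tool_pos: [0.4268, 0.2834, 0.098]
orientation: [-180.0, 0.0, -105.6]
force: [-0.7, -0.4, -0.5]
opening: 0.0534
gripper_force: 0.0
clock: 2.8
tool_pos: [0.4266, 0.2833, 0.0975]
orientation: [180.0, -0.0, -105.6]
force: [0.0, -0.1, -0.0]
opening: 0.0132
gripper_force: 0.0
```

```bash
python3 -m pendant '[[0,0,0,0,0],[0,0,0,0,0],[0,0,-0.005,0,0],[0,0,-0.02,0,0],[0,0,-0.05,0,0],[0,0,-0.1,0,0],[0,0,-0.1,0,0]]'; python3 - <<'E'
from h import *
o=status.get_obs(); print(o['tool_pos'],o['orientation'])
s=shot("wrist"); save(s,'w2'); C=cloud(s); Z=C[...,2]
near=np.hypot(C[...,0]-.43,C[...,1]-.28)<.09
m=near&(abs(Z-.147)<.008); B=C[m]; print('lid',len(B),np.median(B[:,2]),cv2.minAreaRect(B[:,:2].astype(np.float32)*1000))
A=np.c_[B[:,:2]-B[:,:2].mean(0),np.ones(len(B))]; print('slope',np.linalg.lstsq(A,B[:,2],rcond=None)[0])
E
```

```text
clock: 3.68
tool_pos: [0.4284, 0.2851, 0.2025]
orientation: [-179.8, 0.4, -105.6]
force: [-0.5, 0.8, -4.7]
opening: 0.0117
gripper_force: 30.0
[0.42837305 0.28509992 0.20254704] [-179.78116565    0.44260454 -105.55858948]
lid 17435 0.15344374595517019 ((433.90435791015625, 269.01251220703125), (41.16981887817383, 110.20321655273438), 74.49862670898438)
slope [0.02229492 0.0776973  0.15286687]
```

```bash
python3 -m pendant '[[0.03,-0.014,-0.02,-2,0],[0.075,-0.035,-0.02,-5,0],[0.12,-0.057,-0.02,-8,0],[0.165,-0.078,-0.02,-11,0],[0.21,-0.1,-0.02,-14,0],[0.255,-0.121,-0.02,-17,0],[0.28,-0.133,-0.02,-17.75,0],[0.294,-0.1394,-0.02,-17.75,0]]';python3 -m pendant '[[0,0,0,0,0],[0,0,0,0,0],[0,0,0,0,0]]'; python3 - <<'E'
from h import *
np.set_printoptions(precision=4,suppress=True)
o=status.get_obs(); print(o['tool_pos'],o['orientation'])
s=shot("wrist"); save(s,'w3'); C=cloud(s); Z=C[...,2]
u=np.array([np.cos(np.radians(2.15)),np.sin(np.radians(2.15))]); n=np.array([-u[1],u[0]])
U=C[...,:2]@u-.637; N=C[...,:2]@n+.0553
for a,b in((-70,0),(-90,-75),(-110,-95),(-190,-170)):
  for sg in(-1,1):
    m=(U*1e3>a)&(U*1e3<b)&(sg*N>.025)&(sg*N<.07)&(Z>.03)&(Z<.046)
    print(a,b,sg,m.sum(),np.percentile(N[m],[3,50,97])*1e3 if m.sum()>20 else '',np.median(Z[m]) if m.any() else '')
m=(Z>.14)&(Z<.2)&(abs(N)<.06)&(U<-.06)&(U>-.25); B=np.c_[U[m],N[m]]
print('box lid',len(B),np.median(Z[m]),cv2.minAreaRect((B*1e3).astype(np.float32)))
E
```

```text
clock: 4.72
tool_pos: [0.4811, -0.0389, 0.2166]
orientation: [179.9, -0.0, -88.0]
force: [0.4, 0.5, -3.6]
opening: 0.0114
gripper_force: 30.0
clock: 5.1
tool_pos: [0.4818, -0.0367, 0.2175]
orientation: [180.0, 0.0, -87.8]
force: [-0.4, -0.7, -3.7]
opening: 0.0119
gripper_force: 30.0
[ 0.4818 -0.0367  0.2175] [179.9911   0.0038 -87.7898]
-70 0 -1 1619 [-48.7251 -42.9234 -36.7446] 0.0405126883035129
-70 0 1 1622 [34.8161 47.1918 60.9701] 0.04106734272897822
-90 -75 -1 295 [-48.266  -43.5071 -38.0765] 0.034783688341455454
-90 -75 1 0  
-110 -95 -1 267 [-51.1865 -45.9801 -41.1866] 0.034564870812519355
-110 -95 1 0  
-190 -170 -1 359 [-61.785  -56.611  -51.3744] 0.034655752576645105
-190 -170 1 0  
box lid 19530 0.16827632365599257 ((-147.4929656982422, -13.523700714111328), (110.56787109375, 40.63922119140625), 0.1925567090511322)
```

View pics/w3.png

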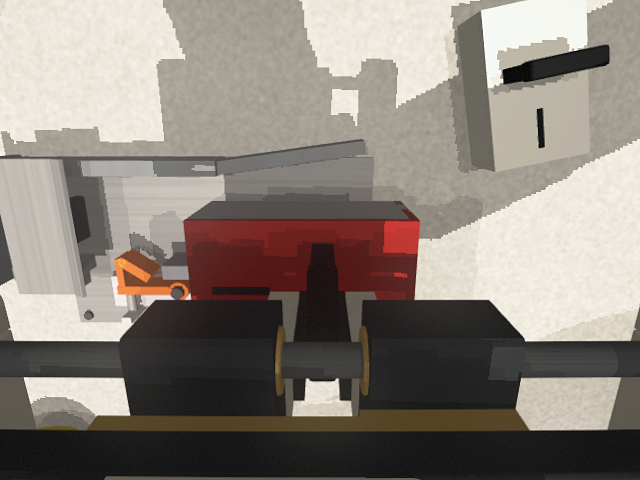

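The held box is over the mouth: red front at right (outwards), notch side towards the pawl. It is parallel to the channel and about 1 mm off centre. Lowering now with a 1 mm correction.

```bash
python3 -m pendant '[[0.001,0,0.03,0,0],[0.001,0,0.06,0,0],[0.001,0,0.09,0,0],[0.001,0,0.105,0,0],[0.001,0,0.11,0,0],[0.001,0,0.11,0,0]]'; python3 -m pendant '[[0,0,0.001,0,0],[0,0,0.002,0,0],[0,0,0.003,0,0],[0,0,0.003,0,0]]'
```

```text
clock: 5.9
tool_pos: [0.4821, -0.0381, 0.1078]
orientation: [-180.0, -0.0, -87.8]
force: [-0.0, -0.0, -3.4]
opening: 0.0119
gripper_force: 30.0
clock: 6.4
tool_pos: [0.4819, -0.0384, 0.1046]
orientation: [-180.0, 0.0, -87.9]
force: [0.6, 0.1, -3.5]
opening: 0.0119
gripper_force: 30.0
```

```bash
python3 -m pendant '[[0,0,0.0007,0,0],[0,0,0.0013,0,0],[0,0,0.0013,0,0]]'; python3 -m pendant '[[0,-0.005,0,0,0],[0,-0.01,0,0,0],[0,-0.015,0,0,0],[0,-0.02,0,0,0],[0,-0.025,0,0,0],[0,-0.03,0,0,0],[0,-0.03,0,0,0]]'
```

```text
clock: 6.78
tool_pos: [0.4819, -0.0383, 0.1037]
orientation: [-180.0, 0.0, -87.8]
force: [-4.2, 2.4, 5.0]
opening: 0.0121
gripper_force: 30.0
clock: 7.65
tool_pos: [0.5128, -0.0374, 0.1035]
orientation: [-179.9, -0.0, -87.8]
force: [-1.0, -0.9, 3.7]
opening: 0.0115
gripper_force: 30.0
```

```bash
python3 -m pendant '[[0,-0.005,0,0,0],[0,-0.01,0,0,0],[0,-0.015,0,0,0],[0,-0.02,0,0,0],[0,-0.025,0,0,0],[0,-0.03,0,0,0],[0,-0.035,0,0,0],[0,-0.035,0,0,0]]'
```

```text
clock: 8.65
tool_pos: [0.5474, -0.0361, 0.1035]
orientation: [-180.0, -0.0, -87.8]
force: [-2.8, -0.8, 4.8]
opening: 0.0116
gripper_force: 30.0
```

```bash
python3 -m pendant '[[0,-0.003,0,0,0],[0,-0.006,0,0,0],[0,-0.009,0,0,0],[0,-0.012,0,0,0],[0,-0.015,0,0,0],[0,-0.018,0,0,0],[0,-0.02,0,0,0],[0,-0.02,0,0,0]]'
```

```text
clock: 9.65
tool_pos: [0.5669, -0.0354, 0.1036]
orientation: [180.0, -0.0, -87.8]
force: [-3.6, -0.6, 6.3]
opening: 0.0115
gripper_force: 30.0
```

```bash
python3 -m pendant '[[0,-0.003,0,0,0],[0,-0.006,0,0,0],[0,-0.009,0,0,0],[0,-0.012,0,0,0],[0,-0.015,0,0,0],[0,-0.018,0,0,0],[0,-0.02,0,0,0],[0,-0.02,0,0,0]]'
```

```text
clock: 10.65
tool_pos: [0.5859, -0.0354, 0.1035]
orientation: [179.9, -0.1, -87.9]
force: [-7.5, -2.9, 9.2]
opening: 0.0116
gripper_force: 30.0
```

```bash
python3 -m pendant '[[0,-0.002,0,0,0],[0,-0.004,0,0,0],[0,-0.006,0,0,0],[0,-0.008,0,0,0],[0,-0.010,0,0,0],[0,-0.012,0,0,0],[0,-0.014,0,0,0],[0,-0.014,0,0,0]]'
```

```text
clock: 11.65
tool_pos: [0.5999, -0.0349, 0.1035]
orientation: [179.9, -0.1, -87.9]
force: [-6.2, -2.1, 9.1]
opening: 0.0118
gripper_force: 30.0
```

```bash
cat > p.py <<'E'
from h import *
def orange(n):
    s=shot(n); h=cv2.cvtColor(s['frame'],cv2.COLOR_RGB2HSV)
    m=(h[...,0]>5)&(h[...,0]<16)&(h[...,1]>150)&(h[...,2]>90)
    if n=='side': m[:200]=0; m[270:]=0; m[:,:240]=0; m[:,330:]=0
    k,l,st,c=cv2.connectedComponentsWithStats(m.astype(np.uint8))
    if k<2: print(n,'none'); return
    i=1+st[1:,4].argmax(); v,u=np.nonzero(l==i); Q=plane(s,np.c_[u,v].astype(float),.03)[:,:2]
    U=np.array([.9993,.0375]); N=np.array([-.0375,.9993])
    print(n,'px',len(v),c[i].round(1),'N mm',np.round(np.percentile(Q@N+.0553,[1,10,50])*1e3,1),'U mm',np.round(np.percentile(Q@U-.637,[2,50,98])*1e3,1)); save(s,n+'_p%d'%(status.get_obs()['clock']*100))
for n in('wrist','side'): orange(n)
o=status.get_obs(); print('origin u',(o['tool_pos'][:2]@[.9993,.0375]-.637)*1e3+10,o['force'].round(1))
E
python3 p.py
python3 -m pendant '[[0,-0.002,0,0,0],[0,-0.004,0,0,0],[0,-0.006,0,0,0],[0,-0.008,0,0,0],[0,-0.010,0,0,0],[0,-0.010,0,0,0]]'; python3 p.py
```

```text
wrist px 44 [308.4 382.9] N mm [67.1 67.8 69.9] U mm [-32.9 -31.4 -29.3]
side none
origin u -28.8509255841496 [-7.2 -2.7  8.5]
clock: 12.5
tool_pos: [0.6099, -0.0345, 0.1036]
orientation: [179.9, -0.1, -87.9]
force: [-6.4, -2.0, 8.4]
opening: 0.0118
gripper_force: 30.0
wrist px 138 [316.8 383.1] N mm [67.1 68.5 69.9] U mm [-33.6 -25.8 -19.2]
side none
origin u -18.817161382982626 [-5.3 -2.8  8.3]
```

```bash
python3 - <<'E'
from h import *
a=shot('side')['frame'][180:270,220:340]; b=shot('scene')['frame'][220:330,290:430]; c=shot('wrist')['frame']
im=np.hstack([cv2.resize(x,(400,300),interpolation=cv2.INTER_CUBIC) for x in(a,b)])
im=np.vstack([im,np.hstack([cv2.resize(c,(400,300)),np.zeros((300,400,3),np.uint8)])]); cv2.imwrite('pics/mix1.png',im[:,:,::-1])
E
```

```text
(no output)
```

View pics/mix1.png

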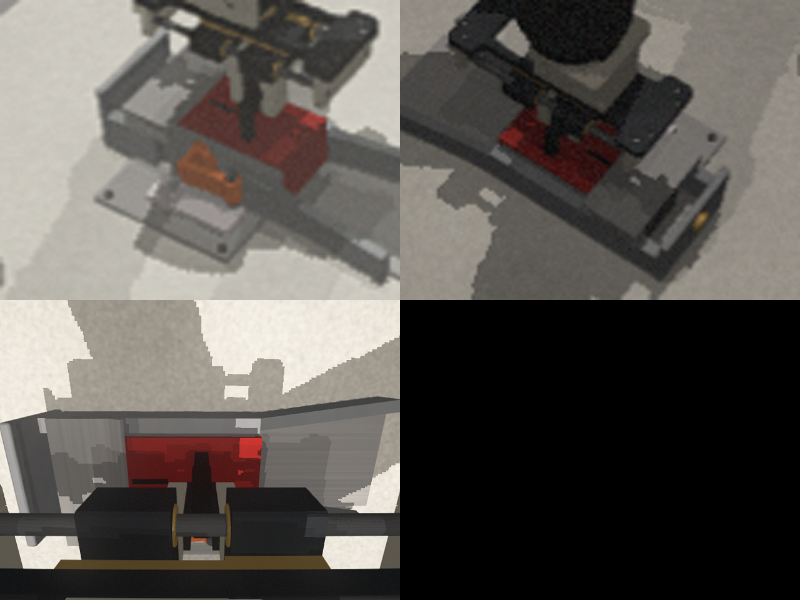

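In the side view (top left) the box sits in the channel, just up to the roof, with the pawl held open at about (283,232). I'll track its tip there while pushing on.

```bash
cat > p.py <<'E'
from h import *
s=shot('side'); h=cv2.cvtColor(s['frame'],cv2.COLOR_RGB2HSV)
m=(h[...,0]>6)&(h[...,0]<20)&(h[...,1]>110)&(h[...,2]>70); R=np.zeros_like(m); R[215:250,262:302]=1; v,u=np.nonzero(m&R)
Q=plane(s,np.c_[u,v].astype(float),.03)[:,:2]
U=np.array([.9993,.0375]); N=np.array([-.0375,.9993])
q=Q@U-.637; w=Q@N+.0553; t=q>np.percentile(q,80)
o=status.get_obs(); print('orange',len(v),u.mean().round(2),v.mean().round(2),'N',np.round(np.percentile(w,[2,20,50])*1e3,1),'tip N',(w[t].mean()*1e3).round(1),'U',np.round(np.percentile(q,[3,50,97])*1e3,1),'origin',round((o['tool_pos'][:2]@U-.637)*1e3+10,1),o['force'].round(1))
E
python3 p.py; python3 -m pendant '[[0,-0.001,0,0,0],[0,-0.002,0,0,0],[0,-0.003,0,0,0],[0,-0.004,0,0,0],[0,-0.005,0,0,0],[0,-0.005,0,0,0]]'; python3 p.py
```

```text
orange 164 281.84 231.6 N [29.7 43.9 55.2] tip N 43.4 U [-49.   -9.4  14.6] origin -18.8 [-6.8 -3.1  8.2]
clock: 13.55
tool_pos: [0.6145, -0.0343, 0.1036]
orientation: [179.8, -0.1, -87.9]
force: [-8.6, -2.0, 9.9]
opening: 0.0117
gripper_force: 30.0
orange 161 281.81 231.47 N [29.6 43.6 55. ] tip N 42.4 U [-49.   -9.2  14.7] origin -14.2 [-7.5 -2.3 11.4]
```

```bash
python3 -m pendant '[[0,-0.001,0,0,0],[0,-0.002,0,0,0],[0,-0.003,0,0,0],[0,-0.003,0,0,0]]'; python3 p.py
```

```text
clock: 14.1
tool_pos: [0.6158, -0.0344, 0.1036]
orientation: [179.7, -0.1, -87.9]
force: [-13.9, -1.6, 15.8]
opening: 0.0119
gripper_force: 30.0
orange 160 281.84 231.64 N [30.6 44.3 55.2] tip N 45.2 U [-49.   -9.4  14.5] origin -12.9 [-15.   -1.7  15.8]
```

```bash
python3 -m pendant '[[0,0,-0.0007,0,0],[0,-0.001,-0.0007,0,0],[0,-0.002,-0.0007,0,0],[0,-0.002,-0.0007,0,0]]'; python3 p.py
```

```text
clock: 14.65
tool_pos: [0.6176, -0.0343, 0.1038]
orientation: [179.6, -0.1, -87.9]
force: [-12.9, -1.9, 12.7]
opening: 0.0113
gripper_force: 30.0
orange 161 281.78 231.68 N [30.6 44.4 55.4] tip N 45.2 U [-49.   -9.4  14.5] origin -11.2 [-13.5  -1.8  12.7]
```

```bash
python3 -m pendant '[[0,-0.001,0,0,0],[0,-0.002,0,0,0],[0,-0.002,0,0,0]]'; python3 p.py
```

```text
clock: 15.08
tool_pos: [0.6197, -0.0342, 0.1038]
orientation: [179.7, -0.1, -87.9]
force: [-12.1, -1.3, 12.1]
opening: 0.0118
gripper_force: 30.0
orange 160 282.03 231.52 N [29.1 43.2 54.6] tip N 44.8 U [-49.   -9.3  14.4] origin -9.0 [-13.3  -1.7  11.6]
```

```bash
python3 -m pendant '[[0,-0.001,0,0,0],[0,-0.002,0,0,0],[0,-0.003,0,0,0],[0,-0.003,0,0,0]]'; python3 p.py
```

```text
clock: 15.62
tool_pos: [0.6215, -0.0342, 0.1039]
orientation: [179.5, -0.1, -87.9]
force: [-17.1, -0.4, 16.9]
opening: 0.0116
gripper_force: 30.0
orange 159 282.06 231.48 N [28.1 42.7 54.5] tip N 43.7 U [-49.   -9.4  14.3] origin -7.2 [-17.9  -1.2  17.3]
```

```bash
python3 -m pendant '[[0,-0.001,0,0,0],[0,-0.002,0,0,0],[0,-0.002,0,0,0]]'; python3 p.py
```

```text
clock: 16.05
tool_pos: [0.6233, -0.0341, 0.1039]
orientation: [179.5, -0.1, -87.9]
force: [-17.8, -0.2, 17.6]
opening: 0.0113
gripper_force: 30.0
orange 164 282.26 231.07 N [24.9 40.1 53.2] tip N 40.8 U [-49.   -9.1  14.3] origin -5.4 [-18.5   0.3  16.3]
```

The pawl is starting to drop in (tip N from 45 to 41 mm, lateral force gone). From here I go in 1 mm steps.

```bash
python3 -m pendant '[[0,-0.0005,0,0,0],[0,-0.001,0,0,0],[0,-0.001,0,0,0]]'; python3 p.py
```

```text
clock: 16.48
tool_pos: [0.624, -0.0341, 0.104]
orientation: [179.5, -0.1, -87.9]
force: [-19.6, -0.5, 18.3]
opening: 0.0118
gripper_force: 30.0
orange 160 282.32 231.06 N [26.1 40.2 53. ] tip N 41.4 U [-49.   -9.3  14.3] origin -4.7 [-19.5   0.1  18.1]
```

```bash
python3 -m pendant '[[0,-0.0005,0,0,0],[0,-0.001,0,0,0],[0,-0.001,0,0,0]]'; python3 p.py
```

```text
clock: 16.9
tool_pos: [0.6248, -0.0341, 0.104]
orientation: [179.5, -0.1, -87.9]
force: [-20.3, -0.2, 20.1]
opening: 0.0116
gripper_force: 30.0
orange 164 282.34 231.07 N [24.9 40.1 53. ] tip N 40.8 U [-49.   -9.3  14.3] origin -3.9 [-20.4   0.8  19.5]
```

```bash
python3 - <<'E'
from h import *
s=shot('side'); a=s['frame'].copy(); b=cv2.imread('pics/side0.png')[:,:,::-1].copy()
for n,f in(('now',a),('rest',b)):
    h=cv2.cvtColor(f,cv2.COLOR_RGB2HSV); m=(h[...,0]>6)&(h[...,0]<20)&(h[...,1]>110)&(h[...,2]>70); R=np.zeros_like(m); R[215:250,262:302]=1; v,u=np.nonzero(m&R)
    print(n,len(v),u.mean(),v.mean())
im=np.hstack([cv2.resize(np.ascontiguousarray(x[205:260,255:320]),(400,340),interpolation=cv2.INTER_CUBIC) for x in(b,a)]); cv2.imwrite('pics/pawl.png',im[:,:,::-1])
E
```

```text
now 165 282.26060606060605 231.04848484848486
rest 159 282.39622641509436 231.18867924528303
```

View pics/pawl.png

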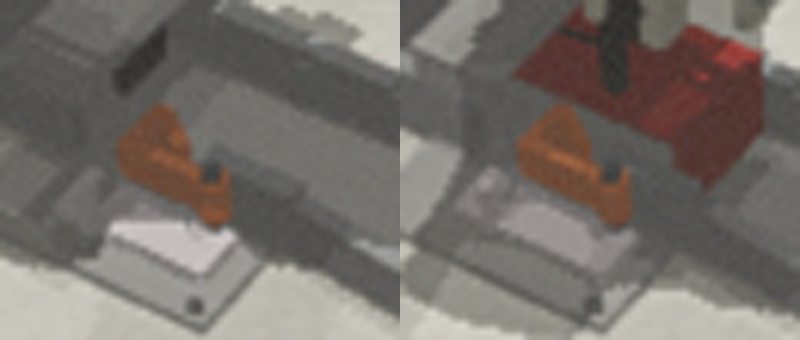

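Left is rest at the start, right is now: the pawl is back in its rest pose (orange centroid 282.4,231.2 against 282.3,231.0), so it has clicked into the notch. I'll ease off so the box settles onto the pawl.

```bash
python3 -m pendant '[[0,0.001,0,0,0],[0,0.002,0,0,0],[0,0.003,0,0,0],[0,0.004,-0.0005,0,0],[0,0.004,-0.0005,0,0]]'; python3 p.py
```

```text
clock: 17.62
tool_pos: [0.6238, -0.0339, 0.1036]
orientation: [179.8, -0.0, -87.9]
force: [-7.2, -3.0, 3.6]
opening: 0.0116
gripper_force: 30.0
orange 164 282.37 230.87 N [23.  39.4 53. ] tip N 38.9 U [-49.   -9.1  14.4] origin -4.9 [-7.8 -2.9  4.3]
```

```bash
python3 -m pendant '[[0,0.001,0,0,0],[0,0.002,0,0,0],[0,0.002,0,0,0]]'; python3 p.py
```

```text
clock: 18.05
tool_pos: [0.6224, -0.0339, 0.1036]
orientation: [179.8, -0.0, -87.9]
force: [-4.3, -3.2, 2.0]
opening: 0.0116
gripper_force: 30.0
orange 160 282.31 230.97 N [24.8 39.8 52.8] tip N 40.2 U [-49.   -9.1  14.3] origin -6.3 [-4.1 -2.2  1.8]
```

Force is nearly gone. Opening now and lifting straight up.

```bash
python3 -m pendant '[[0,0,0,0,0.03],[0,0,0,0,0.05],[0,0,0,0,0.05],[0,0,0,0,0.05]]'; python3 p.py
```

```text
clock: 18.6
tool_pos: [0.6243, -0.0329, 0.1046]
orientation: [-179.9, 0.0, -87.8]
force: [-0.1, -0.4, -0.6]
opening: 0.0463
gripper_force: 0.0
orange 163 282.32 230.99 N [24.2 39.7 52.8] tip N 39.3 U [-49.   -9.2  14.4] origin -4.5 [-0.4  0.   1. ]
```

```bash
python3 -m pendant '[[0,0,-0.02,0,0.05],[0,0,-0.05,0,0.05],[0,0,-0.1,0,0.05],[0,0,-0.15,0,0.05],[0,0,-0.15,0,0.05],[0,0,-0.15,0,0.05],[0,0,-0.15,0,0.05],[0,0,-0.15,0,0.05]]'; python3 p.py; python3 - <<'E'
from h import *
s=shot('wrist'); a=shot('side')['frame'][180:270,220:340]
C=cloud(s); U=C[...,:2]@[.9993,.0375]-.637; N=C[...,:2]@[-.0375,.9993]+.0553; Z=C[...,2]
m=(abs(Z-.056)<.005)&(abs(N)<.04)&(U<.02)&(U>-.12); print('lid U',np.percentile(U[m],[1,99]),'N',np.percentile(N[m],[1,99]),np.median(Z[m]))
im=np.hstack([cv2.resize(np.ascontiguousarray(x),(400,300),interpolation=cv2.INTER_AREA) for x in(s['frame'],a)]); cv2.imwrite('pics/end.png',im[:,:,::-1])
E
```

```text
clock: 19.65
tool_pos: [0.6234, -0.0331, 0.2533]
orientation: [179.9, -0.0, -87.8]
force: [0.5, 0.2, 0.3]
opening: 0.0501
gripper_force: 0.0
orange 161 282.27 230.85 N [22.9 39.2 52.8] tip N 38.7 U [-49.   -8.9  14.4] origin -5.1 [-0.5 -0.8  0.1]
lid U [-0.0630619   0.01927599] N [-0.03568263  0.03324288] 0.05467423751694506
```

View pics/end.png

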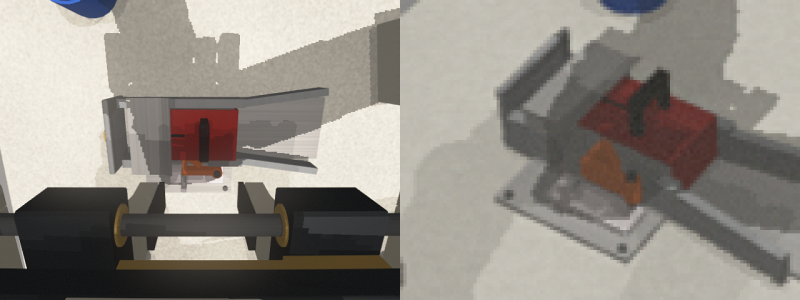

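The box sits level under the roof, rear end at vault x ≈ −63 mm (origin ≈ −8, just behind the click). The pawl is at rest in the notch and the gripper is clear.

```bash
python3 -c "
from plant import job; print(job.close_job())"
```

```text
the job is handed in; nothing more can be done
None
```

The red coin box is in the vault with the pawl clicked into its notch; it stayed in after I let go, the push peaked at about 20 N with no ramming, nothing else was touched, and I handed the job in at about 20 s.

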